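# Free the top canister of a twist-locked nested stack and stand it on the portion scale

### The job

Take only the top metal canister off the nested stack and stand it upright in the middle of the portion scale's pan, set down rather than dropped. It is twist-locked into the canister below: feel for the turn at which it comes free, because a plain lift brings the lower one up with it, and that one must never come up more than about a centimetre and must be left seated in its stand. Do not disturb the jars or the pail of lids.

Things in the scene. Friction and masses are not known exactly. Their poses are not given: they have to be found in the camera images.
- top_center (a point): Centre, half-way up, of the top canister's visible part, a round open metal cup, 64 mm in diameter, the body 75 mm high, wall 2.5 mm, rigid, 0.3 to 0.5 kg. z is its axis, up. Grip it from above across the 64 mm, near the rim (a thin bead). Under the body a hidden skirt, 44 mm in diameter and 25 mm long, nests in the lower canister; the foot is 62.5 mm below this point.
- top_lugs (a point): Middle of the top canister's skirt at its three lugs, 47 mm below top_center, hidden. The lugs, 120 deg apart, sit under the lower canister's inward lip: 3 mm of free lift, then they catch and the lower canister comes up too. The lip has three notches 120 deg apart; the top comes free only when turned so that its lugs meet them, within about 7 deg.
- lock (a point): Centre of the upper face of the lower canister's locking collar (the uppermost 12 mm of its body; stiff, it stays as it is). To free the top one, turn it 20 to 100 deg: either way, the two turns add up to 120 deg. How far differs every time, is hidden and not given by any axes. If the lower one hangs on the lugs, it drops off when they meet the notches: the load falls.
- top_foot (a point): Centre of the underside of the top canister's skirt (44 mm flat round foot on which it stands), 62.5 mm below top_center.
- next_center (a point): Centre of the visible body of the lower canister, half-way up: same shape and size as the top one, mass 0.3 to 0.45 kg; as stacked, 75 mm below top_center. The uppermost 12 mm of its body is the locking collar, stiff: it does not turn in this work. Its skirt stands loosely in the stand, which keeps it from turning (3 deg of play) but does not hold it down.
- next: The lower canister; origin at the centre of its skirt's underside, 62.5 mm below next_center; z is its axis, up.
- top: The top canister; origin at the centre of its skirt's underside (same as top_foot); z is its axis, up.
- stand: Fixed stand of the stack: black square plate 140 x 140 x 12 mm with a round aluminium socket 64 mm in diameter, its rim 40 mm above the table. Origin at the centre of the underside.
- pan (a point): Centre of the top face of the fixed scale's flat steel pan, 140 mm (x) by 150 mm (y), 50 mm above the table; z up. The grey scale body under it is 200 x 170 mm and 34 mm high, with its readout on the -x side.
- scale: The portion scale, fixed. Origin under its middle, at table height; the pan's centre is 10 mm towards its +x.
- jar_a: Bystander: closed amber jar with metal lid, 72 mm diameter, 88 mm high; origin at the centre of its underside.
- jar_b: Bystander: a second such jar, 72 mm diameter, 88 mm high; origin at the centre of its underside.
- pail: Bystander: white pail of jar lids, 130 mm diameter at the rim, 130 mm high; origin at the centre of its underside.

How it is judged:
On the way:
1. the top canister is drawn clear of the lower one, which stays seated in its stand (z of top_foot in the frame of next above 0.105 m and distance of next from where it was at the start of the episode below 0.006 m), for 0.1 s.
At the end, for the whole second after the job is handed in: The top canister stands upright (within 4.5 deg) and at rest on the scale's pan, its foot within 30 mm of the pan's centre and within 4 mm of its surface; the lower canister is upright (within 3.4 deg) and at rest in the stand within 6 mm of where it was (horizontal distance between top_foot and pan below 0.03 m and z of top_foot in the frame of pan between -0.004 and 0.004 m and angle between top_center's own z axis and vertical below 0.08 rad and contact force between top and scale above 1 N and linear speed of each of top, next below 0.02 m/s and distance of next from where it was at the start of the episode below 0.006 m and angle between next_center's own z axis and vertical below 0.06 rad); the robot touches nothing.
It fails at once if the lower canister is lifted more than 15 mm (distance of next from where it was at the start of the episode above 0.015 m).
It fails at once if the canister is let go above the pan, its foot more than 20 mm over it (horizontal distance between top_foot and pan below 0.09 m and z of top_foot in the frame of pan above 0.02 m and contact force between the fingers and top below 0.05 N).
It fails at once if a jar or the pail is disturbed (moved more than 20 mm) (distance of any of jar_a, jar_b, pail from where it was at the start of the episode above 0.02 m).
It also fails if it takes over 58 s, if anything falls off the work surface, if the arm or the gripper's body presses on something with over 40 N, if the wrist force passes 120 N, or if a joint passes its speed limit or range.

### The arm

A 6-joint arm with a two-finger parallel gripper is mounted at the origin on the work surface. World frame = base frame: x ahead of the robot, y to its left, z up, the work surface at z = 0. Lengths are in m, angles in rad, forces in N, time in s.
With the tool pointing down it reaches from about 0.4 to 0.825 m from the base axis. Payload 7 kg.
Tool frame: the origin (TCP) lies at the very end of the fingers, on their centre line; the grasp point (between the pads) lies 19 mm behind it; z points along the fingers, y is the line along which they close (so a half turn about z gives the same grasp; the last joint's range is limited). The gripper opens to 88 mm and grips with 3 to 60 N. Pads are 19 mm wide; open, the fingers measure 130 mm over their backs; the gripper's body (78 mm by 193 mm) begins 47 mm behind the grasp point.
Start: joints at [1.533, 0.359, 0.012, 0, -1.224, -0.288], TCP at [0.216, 0.639, 0.199] pointing down, gripper open.
Joint ranges: [-3.07, 3.07], [-1.43, 2.12], [-1.02, 1.25], [-3.03, 1.67], [-3.05, -0], [-3.03, 3.03]. Speed limits (rad/s): [2.39, 2.39, 3.01, 3.14, 3.14, 3.14].

### API

Orientations are given as [roll, pitch, yaw] about the fixed x, y, z axes, in that order (R = Rz(yaw) Ry(pitch) Rx(roll)).
In Python, from station import arm, vision gives the robot as it stands. The module is installed in compiled form; this text tells all that it offers.
- The arm moves only by the tool jog_arm, never from a script. Its argument "steps" is a list that holds one entry, the list of rows, each a list of 7 numbers: the closure in counts, from 0 (fully open) to 255 (shut), then the shift along the tool's x, y, z scaled (see below), then the turn, a rotation vector about the tool's x, y, z scaled (see below). In form: [[[grip, dx, dy, dz, rx, ry, rz], ...]]. A call has 1 to 8 rows; each row is the pose to reach, as a shift and turn from the pose commanded when the call began, along the tool's axes at that moment; what a row does not reach only later rows make up. The controller multiplies each number of a shift by 250 mm and each number of a turn by 45 degrees. A row lasts 1/10 s, in which the tool goes at most 50 mm and 8.59 degrees, less where a joint would pass 70% of its speed; a pose out of reach is approached as far as the arm can. A call with a number of a shift or a turn outside -1 to 1 is refused whole. A call with a gripper value outside its range is refused whole. The fingers move at their own pace and stop on an object; "newtons" is the grip in N (left out, the last holds). Time passes only in rows, so rows that repeat a pose let the fingers close. It gives the time, the measured TCP pose, the force, the opening and the grip force at its end, in the units of the state.
- arm.get_state(): the state, without advancing time (a new reading comes with each control period).
- vision.grab_frame(name): name is "scene" or "top" or "wrist"; returns a dict with "color" (480x640x3 uint8, red, green, blue), "vfov" (degrees; the focal length in pixels is half the picture's height over the tangent of half this angle, whatever the lens; pixels are square), "cx", "cy" (the principal point, pixels), "extrinsics" (4x4, takes a point from world to camera coordinates). Camera axes: x right, y down, z forward; pixel columns grow to the right and rows downward; lengths in m; the calibration is good to about 2 mm. A picture is of the moment at which its call begins. There is no depth.
- arm.job_done(): hands the job in; it is judged then, once.
The state is a dict: "t": time; "q": joint angles; "qd": joint speeds; "joint_efforts": joint torques, N m; "eef_pos": TCP position; "ee_rot": TCP orientation; "force": force on the tool from outside, world axes, zero at the start; "moment": the same for the moment, N m; "width": finger opening in m; "gripper_force": force on a finger pad.
Only numpy, scipy, OpenCV 4.12 (cv2) and the standard library are available. Lean on these libraries where they do the work, as an engineer would, in place of code of your own. Each camera call takes 0.05 s, during which the arm holds its last target. There are 200 camera calls.

## Working session

There is one attempt and no reset: what is moved stays moved. The work goes in short steps, Python scripts to look and compute and a tool call to move; the robot and the scene stay as the last step left them, time stands still between calls to the robot, and variables do not carry over. Pictures are saved under pics/ and viewed, at most 10 in all, crops included, and the job is handed in when it is done.

Besides the shell and the picture viewer there is one more tool, called after "Request:" by a JSON object that holds its "fn" and its "kwargs", one argument or row to a line. jog_arm: Moves the arm, as the interface text tells. Its arguments: {"type":"object","properties":{"steps":{"type":"array","items":{"type":"array","items":{"type":"array","items":{"type":"number"}}}},"newtons":{"type":"number"}},"required":["steps"]}

```bash
mkdir -p pics
python3 - <<'E'
from station import arm, vision
import cv2,numpy as np,pickle
s=arm.get_state();print({k:np.round(s[k],3) for k in s})
for n in("scene","top"):
    f=vision.grab_frame(n);pickle.dump(f,open(n+".pkl","wb"))
    cv2.imwrite(f"pics/{n}1.png",f["color"][:,:,::-1]);print(n,f["vfov"],f["cx"],f["cy"],np.round(f["extrinsics"],3).tolist())
E
```

```text
{'t': np.float64(0.0), 'q': array([ 1.533,  0.359,  0.011, -0.   , -1.224, -0.288]), 'qd': array([ 0.001,  0.001, -0.   ,  0.001, -0.001, -0.002]), 'joint_efforts': array([ 0.0000e+00, -5.8273e+01,  2.9306e+01,  6.9970e+00,  7.0000e-03,
       -0.0000e+00]), 'eef_pos': array([0.216, 0.639, 0.198]), 'ee_rot': array([ 3.14 , -0.   , -0.326]), 'force': array([ 0.593, -0.046,  0.383]), 'moment': array([-0.038,  0.05 , -0.014]), 'gripper_force': np.float64(0.0), 'width': np.float64(0.087)}
scene 57.46250560920425 323.73301753900864 242.68210703909975 [[-0.692, 0.721, 0.014, 0.419], [0.591, 0.579, -0.562, -0.261], [-0.414, -0.381, -0.827, 1.154], [0.0, 0.0, 0.0, 1.0]]
top 42.15283700249915 315.1551844553676 241.4795361640134 [[-0.001, -1.0, 0.027, -0.04], [-0.99, -0.003, -0.139, 0.61], [0.139, -0.027, -0.99, 1.032], [0.0, 0.0, 0.0, 1.0]]
```

View pics/scene1.png

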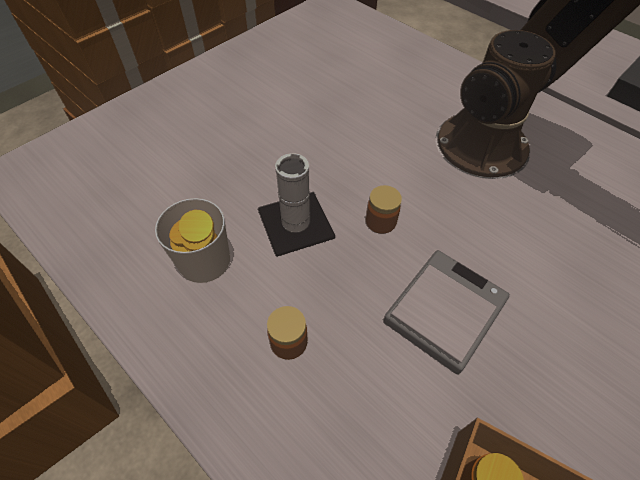

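View pics/top1.png

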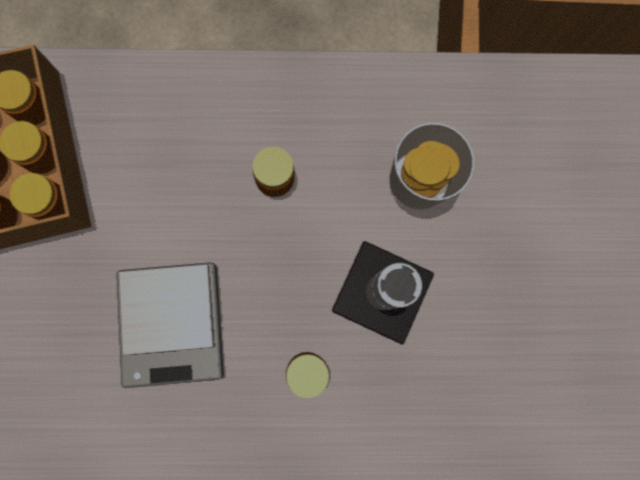

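The scene view shows the stack rim at about (292,163), on its black stand. The scale pan is at about (447,308), the pail at (195,240), and the jars at (384,205) and (287,330). In the top view the rim is at (399,287), the stand at (384,292), the pan at (167,309), the jars at (274,170) and (308,376), and the pail at (434,162).

```bash
cat > h.py <<'E'
import numpy as np,cv2,pickle
def ray(f,uv):
    K=240/np.tan(np.radians(f["vfov"]/2)); E=f["extrinsics"];R=E[:3,:3]
    d=R.T@np.array([(uv[0]-f["cx"])/K,(uv[1]-f["cy"])/K,1.]);return -R.T@E[:3,3],d
def plane(f,uv,z):
    c,d=ray(f,uv);return c+d*(z-c[2])/d[2]
def tri(f,a,g,b):
    A=np.zeros((3,3));y=np.zeros(3)
    for F,p in((f,a),(g,b)):
        c,d=ray(F,p);d=d/np.linalg.norm(d);P=np.eye(3)-np.outer(d,d);A+=P;y+=P@c
    return np.linalg.solve(A,y)
E
python3 - <<'E'
from h import *
S=pickle.load(open("scene.pkl","rb"));T=pickle.load(open("top.pkl","rb"))
def blob(f,m,box):
    x0,y0,x1,y1=box;q=np.zeros(m.shape,np.uint8);q[y0:y1,x0:x1]=m[y0:y1,x0:x1]*255
    c=cv2.findContours(q,0,2)[0];return max(c,key=cv2.contourArea)
g=cv2.cvtColor(T["color"],6+1); hs=cv2.cvtColor(T["color"],cv2.COLOR_RGB2HSV)
c=blob(T,g>135,(370,255,430,315));e=cv2.fitEllipse(cv2.convexHull(c));print("rim",e)
print("rim z.19",plane(T,e[0],.19))
gs=cv2.cvtColor(S["color"],7);c=blob(S,gs>125,(270,145,315,190));es=cv2.fitEllipse(cv2.convexHull(c));print("scene rim",es)
print("tri",tri(T,e[0],S,es[0]))
c=blob(T,g<45,(325,235,440,350));r=cv2.minAreaRect(c);b=cv2.boxPoints(r);print("stand",b.tolist());w=np.array([plane(T,p,.012) for p in b]);print(w,w.mean(0))
c=blob(T,g>155,(110,255,225,360));r=cv2.minAreaRect(c);b=cv2.boxPoints(r);w=np.array([plane(T,p,.05) for p in b]);print("pan",b.tolist());print(w,w.mean(0))
for n,p,z in(("jarb",(274,167),.088),("jara",(308,376),.088),("pail",(434,162),.13)):print(n,plane(T,p,z))
E
```

```text
rim ((394.927001953125, 291.20880126953125), (25.51321029663086, 35.867923736572266), 128.0138702392578)
rim z.19 [ 0.51594523 -0.15357389  0.19      ]Traceback (most recent call last):
  File "<stdin>", line 9, in <module>
cv2.error: OpenCV(4.12.0) /io/opencv/modules/imgproc/src/shapedescr.cpp:361: error: (-201:Incorrect size of input array) There should be at least 5 points to fit the ellipse in function 'fitEllipseNoDirect'
```

Run:
```python
from h import *
S=pickle.load(open("scene.pkl","rb"));T=pickle.load(open("top.pkl","rb"))
a=cv2.resize(T["color"][245:345,335:435],(400,400),interpolation=2);b=cv2.resize(S["color"][140:240,245:345],(400,400),interpolation=2)
cv2.imwrite("pics/c.png",np.hstack([a,b])[:,:,::-1])
def blob(m,box):
    x0,y0,x1,y1=box;q=np.zeros(m.shape,np.uint8);q[y0:y1,x0:x1]=m[y0:y1,x0:x1]*255
    return max(cv2.findContours(q,0,2)[0],key=cv2.contourArea)
g=cv2.cvtColor(T["color"],cv2.COLOR_RGB2GRAY)
for n,m,box,z in(("stand",g<60,(325,235,440,350),.012),("pan",g>140,(110,255,225,360),.05)):
    b=cv2.boxPoints(cv2.minAreaRect(blob(m,box)));w=np.array([plane(T,p,z) for p in b]);print(n,b.round(1).tolist());print(w.round(4),w.mean(0))
for n,p,z in(("jarb",(274,167),.088),("jara",(308,376),.088),("pail",(434,162),.13)):print(n,plane(T,p,z))
```

```text
stand [[330.79998779296875, 311.5], [363.1000061035156, 240.39999389648438], [434.8999938964844, 273.0], [402.6000061035156, 344.20001220703125]]
[[ 0.491  -0.0679  0.012 ]
 [ 0.6168 -0.1261  0.012 ]
 [ 0.5587 -0.253   0.012 ]
 [ 0.4344 -0.1929  0.012 ]] [ 0.52523157 -0.15998814  0.012     ]
pan [[116.30000305175781, 272.29998779296875], [205.89999389648438, 264.70001220703125], [212.8000030517578, 346.0], [123.19999694824219, 353.70001220703125]]
[[0.556  0.2962 0.05  ]
 [0.5691 0.1459 0.05  ]
 [0.4328 0.1313 0.05  ]
 [0.4207 0.279  0.05  ]] [0.49464763 0.21307718 0.05      ]
jarb [0.7300494  0.03026617 0.088     ]
jara [ 0.38615341 -0.02691419  0.088     ]
pail [ 0.72885034 -0.230535    0.13      ]
```

View pics/c.png

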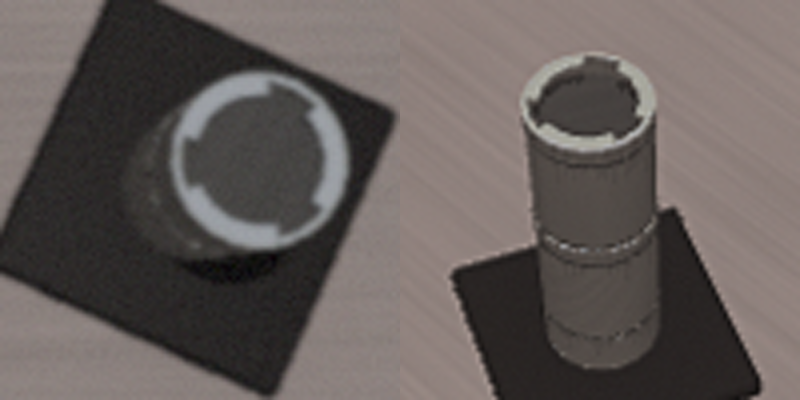

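The crop shows the top rim centred at about (400,285) in the top view and (292,165.5) in the scene view. The joint between the two canisters is visible at about 45 px × 1/4 below it.

```bash
cat >> h.py <<'E'
from scipy.spatial.transform import Rotation as Ro
def mv(s,p):
    "scaled tool-axis shift from state to world point p"
    R=Ro.from_euler("xyz",s["ee_rot"]);return (R.inv().apply(np.array(p)-s["eef_pos"])/.25).round(3)
E
python3 - <<'E'
from h import *
from station import arm
S=pickle.load(open("scene.pkl","rb"));T=pickle.load(open("top.pkl","rb"))
print(tri(T,(400,285),S,(292,165.5)),plane(T,(400,285),.19),plane(S,(292,165.5),.19))
s=arm.get_state();
for p in((.42,.47,.3),(.52,.24,.3),(.52,.0,.3),(.515,-.1,.3)):print(mv(s,p))
E
```

```text
[ 0.52600776 -0.16271824  0.18595608] [ 0.52511497 -0.16127786  0.19      ] [ 0.52909731 -0.16062142  0.19      ]
[ 0.99   0.38  -0.407]
[ 1.663  1.123 -0.406]
[ 1.971  2.033 -0.404]
[ 2.08   2.418 -0.404]
```

Request:
{"fn": "jog_arm", "kwargs": {
  "steps": [
    [[0,0.17,0.07,-0.07,0,0,0],[0,0.34,0.13,-0.14,0,0,0],[0,0.5,0.19,-0.2,0,0,0],[0,0.67,0.26,-0.27,0,0,0],[0,0.84,0.32,-0.33,0,0,0],[0,0.99,0.38,-0.4,0,0,0]]
  ],
  "newtons": 40
}}

```text
t: 0.7
eef_pos: [0.4213, 0.4685, 0.2991]
ee_rot: [3.141, 0.0, -0.326]
force: [1.0, -0.0, -0.3]
width: 0.0875
gripper_force: 0.0
```

Request:
{"fn": "jog_arm", "kwargs": {
  "steps": [
    [[0,0.13,0.14,0,0,0,0],[0,0.26,0.29,0,0,0,0],[0,0.39,0.43,0,0,0,0],[0,0.52,0.57,0,0,0,0],[0,0.65,0.72,0,0,0,0],[0,0.67,0.74,0,0,0,0]]
  ]
}}

```text
t: 1.3
eef_pos: [0.5205, 0.2371, 0.2991]
ee_rot: [3.141, -0.0, -0.329]
force: [-0.4, 0.5, 0.1]
width: 0.0872
gripper_force: 0.0
```

Request:
{"fn": "jog_arm", "kwargs": {
  "steps": [
    [[0,0.06,0.17,0,0,0,0],[0,0.12,0.34,0,0,0,0],[0,0.18,0.51,0,0,0,0],[0,0.24,0.68,0,0,0,0],[0,0.3,0.85,0,0,0,0],[0,0.33,0.96,0,0,0,0],[0,0.33,0.96,0,0,0,0],[0,0.33,0.96,0,0,0,0]]
  ]
}}

```text
t: 2.1
eef_pos: [0.5208, -0.0128, 0.2988]
ee_rot: [-3.142, 0.0, -0.327]
force: [-0.4, 0.0, 0.2]
width: 0.0876
gripper_force: 0.0
```

Run:
```python
from h import *
from station import arm,vision
s=arm.get_state();print(s["t"],s["eef_pos"],s["ee_rot"],s["q"]);print(mv(s,(.5255,-.161,.26)))
```

```text
2.1 [ 0.52078246 -0.01279882  0.29875465] [-3.14152747e+00  3.75929724e-04 -3.27380617e-01] [ 3.52240083e-01  5.11814967e-02 -1.55554500e-01 -2.93203463e-04
 -1.36431177e+00  8.91235763e-01]
[0.209 0.555 0.155]
```

Request:
{"fn": "jog_arm", "kwargs": {
  "steps": [
    [[0,0.07,0.18,0.0,0,0,0],[0,0.14,0.36,0.05,0,0,0],[0,0.209,0.53,0.1,0,0,0],[0,0.209,0.555,0.155,0,0,0],[0,0.209,0.555,0.155,0,0,0],[0,0.209,0.555,0.155,0,0,0]]
  ]
}}

```text
t: 2.7
eef_pos: [0.5263, -0.1595, 0.2602]
ee_rot: [3.141, 0.0, -0.325]
force: [0.4, -0.3, 0.4]
width: 0.0878
gripper_force: 0.0
```

Run:
```python
from h import *
from station import arm,vision
s=arm.get_state();print(s["eef_pos"],s["ee_rot"],s["force"])
f=vision.grab_frame("wrist");pickle.dump(f,open("w.pkl","wb"));cv2.imwrite("pics/w1.png",f["color"][:,:,::-1])
print(f["vfov"],f["cx"],f["cy"],f["extrinsics"].round(3).tolist())
```

```text
[ 0.52629897 -0.1595383   0.26023828] [ 3.14137714e+00  4.62399760e-04 -3.24979506e-01] [ 0.36798028 -0.30613411  0.3537763 ]
62.568199886596304 318.5002931794403 233.647457602416 [[-0.319, -0.948, 0.0, 0.015], [-0.914, 0.307, 0.267, 0.48], [-0.253, 0.085, -0.964, 0.595], [0.0, 0.0, 0.0, 1.0]]
```

View pics/w1.png

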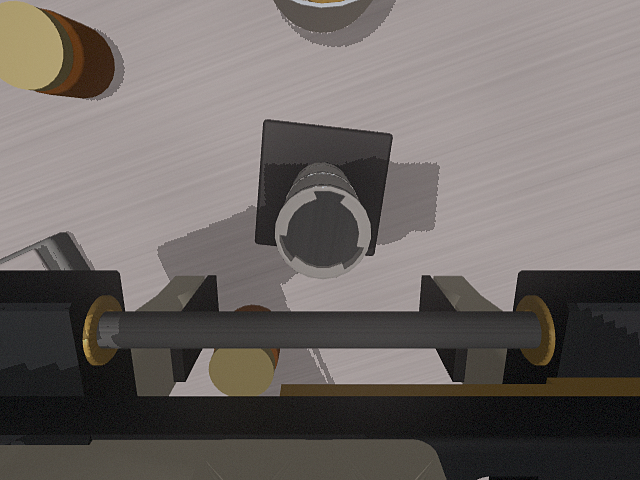

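The wrist view shows the rim centred at about (322,232), about 96 px across. It sits midway between the fingers, whose inner faces are at u≈200 and u≈437.

Run:
```python
from h import *
from station import arm
f=pickle.load(open("w.pkl","rb"))
g=cv2.cvtColor(f["color"],cv2.COLOR_RGB2GRAY)[170:270,262:385];m=(g>140).astype(np.uint8)
hsv=cv2.cvtColor(f["color"],cv2.COLOR_RGB2HSV)
c=cv2.HoughCircles(cv2.cvtColor(f["color"],7)[160:300,250:400],cv2.HOUGH_GRADIENT,1,200,param1=120,param2=15,minRadius=44,maxRadius=52)
print(c)
uv=(322.5,231.5)
if c is not None: uv=(c[0,0,0]+250,c[0,0,1]+160)
s=arm.get_state()
for z in(.186,.19):
    p=plane(f,uv,z);print(uv,p,mv(s,(p[0],p[1],.160)))
for a,b in(((275,231.5),(370,231.5)),):print(np.linalg.norm(plane(f,a,.19)-plane(f,b,.19)))
```

```text
[[[72.5 71.5 47.9]]]
(np.float32(322.5), np.float32(231.5)) [ 0.52594532 -0.16333271  0.186     ] [0.002 0.016 0.403]
(np.float32(322.5), np.float32(231.5)) [ 0.52698544 -0.16363634  0.19      ] [0.007 0.016 0.403]
0.06365781791748883
```

Request:
{"fn": "jog_arm", "kwargs": {
  "steps": [
    [[0,0.005,0.012,0.15,0,0,0],[0,0.005,0.012,0.28,0,0,0],[0,0.005,0.012,0.36,0,0,0],[0,0.005,0.012,0.4,0,0,0],[0,0.005,0.012,0.4,0,0,0],[60,0.005,0.012,0.4,0,0,0],[60,0.005,0.012,0.4,0,0,0],[60,0.005,0.012,0.4,0,0,0]]
  ]
}}

```text
t: 3.55
eef_pos: [0.527, -0.1638, 0.1614]
ee_rot: [-3.141, -0.002, -0.326]
force: [-0.0, 0.4, 0.2]
width: 0.07
gripper_force: 0.0
```

Request:
{"fn": "jog_arm", "kwargs": {
  "steps": [
    [[80,0,0,0,0,0,0],[100,0,0,0,0,0,0],[150,0,0,0,0,0,0],[200,0,0,0,0,0,0],[255,0,0,0,0,0,0],[255,0,0,0,0,0,0],[255,0,0,0,0,0,0]]
  ]
}}

```text
t: 4.25
eef_pos: [0.5269, -0.1636, 0.1606]
ee_rot: [-3.141, -0.001, -0.326]
force: [1.2, 2.7, 4.3]
width: 0.0186
gripper_force: 2.2
```

The opening reads 18.6 mm, which doesn't fit a 64 mm canister. I'll look before going on.

Run:
```python
from h import *
from station import arm,vision
f=vision.grab_frame("wrist");g=vision.grab_frame("scene")
pickle.dump(f,open("w2.pkl","wb"))
b=cv2.resize(g["color"][110:260,200:350],(480,480),interpolation=2)
a=cv2.resize(f["color"],(320,240));a=np.vstack([a,np.zeros((240,320,3),np.uint8)])
cv2.imwrite("pics/m2.png",np.hstack([a,b])[:,:,::-1]);s=arm.get_state();print(s["width"],s["gripper_force"],s["force"],s["moment"],s["eef_pos"],s["ee_rot"])
```

```text
0.010747779871177582 3.6448586518963566 [0.49611227 1.14077771 2.9518559 ] [ 0.52588889 -0.24514821  0.00571428] [ 0.52606095 -0.16389468  0.16009855] [ 3.14129100e+00  4.40532729e-04 -3.25726775e-01]
```

View pics/m2.png

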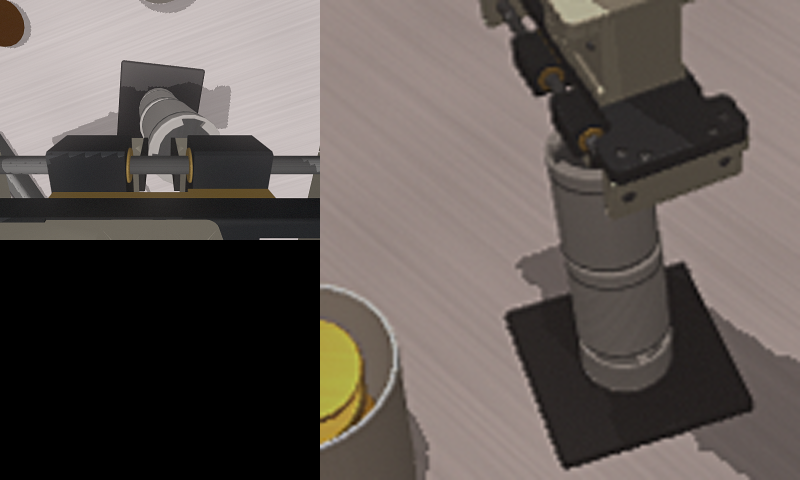

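The stack is tilted and the fingers have closed with the cup off-centre, possibly squeezing it out. Before opening, I'll check where the TCP projects in the wrist views.

Run:
```python
from h import *
def proj(f,p):
    K=240/np.tan(np.radians(f["vfov"]/2));c=f["extrinsics"]@np.r_[p,1];return np.round([f["cx"]+K*c[0]/c[2],f["cy"]+K*c[1]/c[2]],1)
f=pickle.load(open("w.pkl","rb"))
R=Ro.from_euler("xyz",[3.1414,.0005,-.325]);p=np.array([.5263,-.1595,.2602])
for o in((0,0,0),(0,.044,0),(0,-.044,0),(0,0,-.019),(0,.044,-.019),(0,.044,-.04)):print(o,proj(f,p+R.apply(o)))
E=f["extrinsics"];print("cam in tool",R.inv().apply(-E[:3,:3].T@E[:3,3]-p))
f=pickle.load(open("w2.pkl","rb"));p=np.array([.52606,-.1639,.1601])
for o in((0,0,0),(0,.01,0),(0,-.01,0),(0,0,-.019),(0,0,-.04)):print(o,proj(f,p+R.apply(o)))
img=cv2.resize(f["color"][150:430,180:500],(800,600)[:2] if 0 else (640,560),interpolation=2);cv2.imwrite("pics/w2.png",img[:,:,::-1])
```

```text
(0, 0, 0) [316.5 272. ]
(0, 0.044, 0) [404.5 272. ]
(0, -0.044, 0) [228.5 271.9]
(0, 0, -0.019) [316.3 287. ]
(0, 0.044, -0.019) [413.3 287.1]
(0, 0.044, -0.04) [425.4 307.8]
cam in tool [ 0.07102416  0.00090146 -0.18531171]
(0, 0, 0) [317.7 273. ]
(0, 0.01, 0) [337.6 273. ]
(0, -0.01, 0) [297.8 273. ]
(0, 0, -0.019) [317.6 288. ]
(0, 0, -0.04) [317.4 308.6]
```

View pics/w2.png

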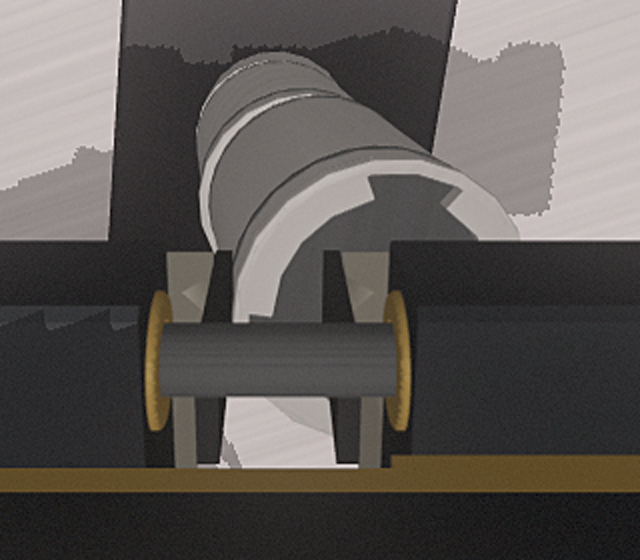

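The right finger is inside the cup and the left one is outside, with the stack leaning about 8° toward tool +y. I'll open slightly, shift back along -y so the stack settles upright, and then rise out.

Request:
{"fn": "jog_arm", "kwargs": {
  "steps": [
    [[195,0,0,0,0,0,0],[195,0,-0.01,0,0,0,0],[195,0,-0.03,0,0,0,0],[195,0,-0.05,0,0,0,0],[195,0,-0.07,0,0,0,0],[195,0,-0.085,0,0,0,0],[195,0,-0.09,0,0,0,0],[195,0,-0.09,0,0,0,0]]
  ],
  "newtons": 20
}}

```text
t: 5.15
eef_pos: [0.5335, -0.1424, 0.1603]
ee_rot: [3.141, -0.0, -0.325]
force: [-0.0, -0.5, 0.1]
width: 0.0203
gripper_force: 0.0
```

Run:
```python
from h import *
from station import arm,vision
f=vision.grab_frame("wrist");g=vision.grab_frame("scene")
b=cv2.resize(g["color"][110:260,200:350],(480,480),interpolation=2)
a=cv2.resize(f["color"][150:430,180:500],(320,280));a=np.vstack([a,np.zeros((200,320,3),np.uint8)])
cv2.imwrite("pics/m3.png",np.hstack([a,b])[:,:,::-1]);s=arm.get_state();print(s["width"],s["gripper_force"],s["force"],s["moment"],s["eef_pos"])
```

```text
0.02037695086860753 0.0 [ 0.75414315 -0.34672189 -0.36355552] [ 0.0037494   0.03938813 -0.037094  ] [ 0.53343279 -0.14256358  0.16025857]
```

View pics/m3.png

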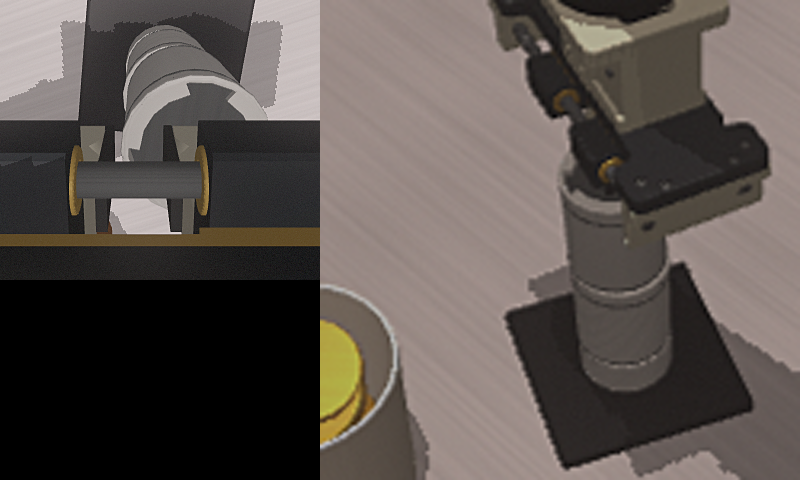

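The stack looks upright again and the right finger stands free inside the cup, with forces near zero. I'll rise straight out, then open and re-measure.

Request:
{"fn": "jog_arm", "kwargs": {
  "steps": [
    [[195,0,0,-0.04,0,0,0],[195,0,0,-0.1,0,0,0],[195,0,0,-0.2,0,0,0],[195,0,0,-0.3,0,0,0],[0,0,0.09,-0.36,0,0,0],[0,0,0.09,-0.36,0,0,0],[0,0,0.09,-0.36,0,0,0],[0,0,0.09,-0.36,0,0,0]]
  ]
}}

```text
t: 6.05
eef_pos: [0.5259, -0.1636, 0.2497]
ee_rot: [3.142, 0.001, -0.326]
force: [0.2, -0.2, 0.4]
width: 0.0466
gripper_force: 0.0
```

Run:
```python
from h import *
from station import arm,vision
s=arm.get_state();print(s["t"],s["width"],s["force"],s["eef_pos"])
f=vision.grab_frame("wrist");g=vision.grab_frame("scene");t=vision.grab_frame("top")
pickle.dump((f,g,t),open("a.pkl","wb"))
b=cv2.resize(g["color"][110:260,225:325],(320,480),interpolation=2)
a=cv2.resize(f["color"],(480,360))
a=np.vstack([a,np.zeros((120,480,3),np.uint8)])
cv2.imwrite("pics/m4.png",np.hstack([a,b])[:,:,::-1])
c=cv2.HoughCircles(cv2.cvtColor(f["color"],7)[150:310,230:420],cv2.HOUGH_GRADIENT,1,200,param1=120,param2=15,minRadius=40,maxRadius=56)
print(c)
uv=(c[0,0,0]+230,c[0,0,1]+150)
p=plane(f,uv,.19);print(uv,p,mv(s,(p[0],p[1],.16)))
```

```text
6.05 0.046574712874962225 [ 0.17763569 -0.22291678  0.40597299] [ 0.52589253 -0.16364312  0.24973633]
[[[92.5 88.5 49.8]]]
(np.float32(322.5), np.float32(238.5)) [ 0.5248592  -0.16705509  0.19      ] [0.001 0.014 0.359]
```

View pics/m4.png

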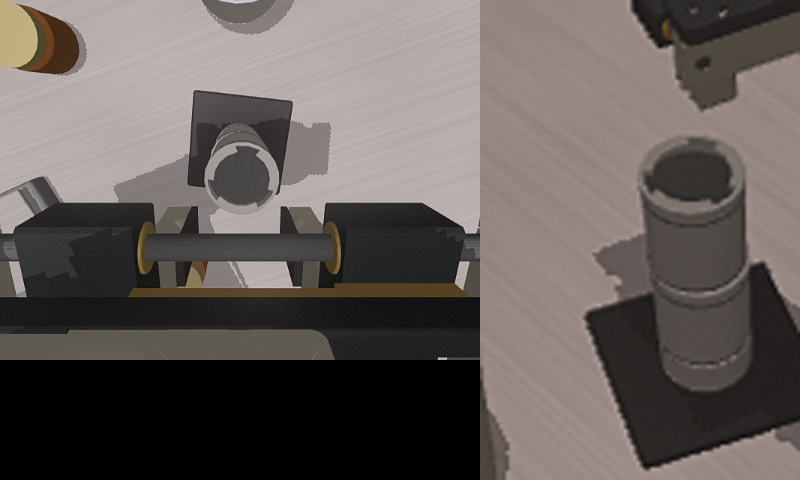

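The stack is seated and upright again, with its rim at wrist pixel (322,238), and nothing else has moved. I'll descend again fully open and check before closing gently.

Request:
{"fn": "jog_arm", "kwargs": {
  "steps": [
    [[0,0,0.012,0,0,0,0],[0,0,0.012,0,0,0,0],[0,0,0.012,0,0,0,0],[0,0,0.012,0,0,0,0],[0,0,0.012,0,0,0,0],[0,0,0.012,0,0,0,0]]
  ],
  "newtons": 5
}}

```text
t: 6.8
eef_pos: [0.5253, -0.1667, 0.2502]
ee_rot: [3.142, -0.0, -0.326]
force: [0.9, 0.0, 0.0]
width: 0.0874
gripper_force: 0.0
```

Request:
{"fn": "jog_arm", "kwargs": {
  "steps": [
    [[0,0,0,0.1,0,0,0],[0,0,0,0.2,0,0,0],[0,0,0,0.28,0,0,0],[0,0,0,0.34,0,0,0],[0,0,0,0.36,0,0,0],[0,0,0,0.36,0,0,0]]
  ]
}}

```text
t: 7.4
eef_pos: [0.525, -0.1667, 0.1598]
ee_rot: [3.141, 0.001, -0.326]
force: [-0.7, -0.1, -0.1]
width: 0.0877
gripper_force: 0.0
```

Run:
```python
from h import *
from station import arm,vision
s=arm.get_state();print(s["t"],s["width"],s["force"],s["eef_pos"])
f=vision.grab_frame("wrist");g=vision.grab_frame("scene")
b=cv2.resize(g["color"][110:260,225:325],(320,480),interpolation=2)
a=cv2.resize(f["color"][130:430,140:500],(480,400));a=np.vstack([a,np.zeros((80,480,3),np.uint8)])
cv2.imwrite("pics/m5.png",np.hstack([a,b])[:,:,::-1])
```

```text
7.4 0.08773760987120295 [-0.69969575 -0.1109388  -0.07587397] [ 0.52504261 -0.16671236  0.15978853]
```

View pics/m5.png

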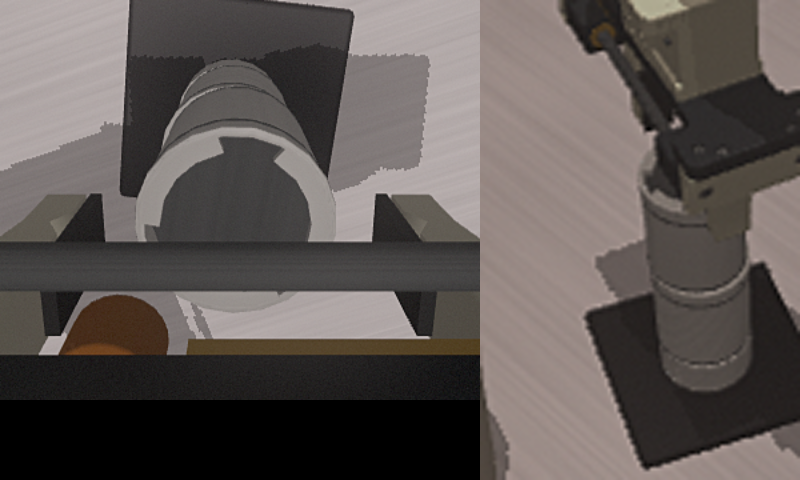

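The wrist crop shows the rim (crop x 135–337, full-frame centre about (317,295)) centred between the open fingers. I'll close gently at low force.

Request:
{"fn": "jog_arm", "kwargs": {
  "steps": [
    [[55,0,0,0,0,0,0],[55,0,0,0,0,0,0],[58,0,0,0,0,0,0],[61,0,0,0,0,0,0],[64,0,0,0,0,0,0],[67,0,0,0,0,0,0],[70,0,0,0,0,0,0],[70,0,0,0,0,0,0]]
  ],
  "newtons": 5
}}

```text
t: 8.3
eef_pos: [0.5255, -0.1665, 0.1603]
ee_rot: [-3.141, -0.0, -0.326]
force: [-0.6, 1.2, 1.2]
width: 0.0635
gripper_force: 2.1
```

Request:
{"fn": "jog_arm", "kwargs": {
  "steps": [
    [[72,0,0,0,0,0,0],[74,0,0,0,0,0,0],[76,0,0,0,0,0,0],[76,0,0,0,0,0,0]]
  ]
}}

```text
t: 8.7
eef_pos: [0.5255, -0.1666, 0.1603]
ee_rot: [-3.141, -0.0, -0.326]
force: [0.5, 1.8, 1.4]
width: 0.0633
gripper_force: 5.0
```

Request:
{"fn": "jog_arm", "kwargs": {
  "steps": [
    [[85,0,0,0,0,0,0],[85,0,0,0,0,0,0],[85,0,0,0,0,0,0]]
  ],
  "newtons": 15
}}

```text
t: 9.0
eef_pos: [0.5255, -0.1666, 0.1604]
ee_rot: [-3.141, -0.0, -0.326]
force: [0.4, 4.0, 2.4]
width: 0.0626
gripper_force: 15.0
```

Request:
{"fn": "jog_arm", "kwargs": {
  "steps": [
    [[85,0,0,0,0,0,0],[85,0,0,0,0,0,0],[85,0,0,0,0,0,0]]
  ],
  "newtons": 25
}}

```text
t: 9.3
eef_pos: [0.5255, -0.1666, 0.1603]
ee_rot: [-3.141, -0.0, -0.326]
force: [0.9, 2.6, 2.7]
width: 0.0617
gripper_force: 25.0
```

Request:
{"fn": "jog_arm", "kwargs": {
  "steps": [
    [[85,0,0,-0.004,0,0,0],[85,0,0,-0.008,0,0,0],[85,0,0,-0.008,0,0,0]]
  ],
  "newtons": 20
}}

```text
t: 9.6
eef_pos: [0.5244, -0.1667, 0.1614]
ee_rot: [3.141, 0.002, -0.326]
force: [0.6, 1.4, -4.8]
width: 0.0619
gripper_force: 20.0
```

Request:
{"fn": "jog_arm", "kwargs": {
  "steps": [
    [[85,0,0,-0.004,0,0,0],[85,0,0,-0.008,0,0,0],[85,0,0,-0.012,0,0,0],[85,0,0,-0.012,0,0,0]]
  ]
}}

```text
t: 10.0
eef_pos: [0.5248, -0.1666, 0.1647]
ee_rot: [3.141, 0.001, -0.326]
force: [0.3, 0.7, -7.9]
width: 0.0622
gripper_force: 20.0
```

Request:
{"fn": "jog_arm", "kwargs": {
  "steps": [
    [[85,0,0,0,0,0,0.11],[85,0,0,0,0,0,0.22],[85,0,0,0,0,0,0.22]]
  ]
}}

```text
t: 10.3
eef_pos: [0.525, -0.1666, 0.1648]
ee_rot: [3.141, 0.001, -0.5]
force: [1.0, 0.9, -7.9]
width: 0.0618
gripper_force: 20.0
```

Request:
{"fn": "jog_arm", "kwargs": {
  "steps": [
    [[85,0,0,0,0,0,0.11],[85,0,0,0,0,0,0.22],[85,0,0,0,0,0,0.22]]
  ]
}}

```text
t: 10.6
eef_pos: [0.5251, -0.1666, 0.1649]
ee_rot: [3.141, 0.0, -0.67]
force: [0.2, 0.6, -7.4]
width: 0.0617
gripper_force: 20.0
```

Request:
{"fn": "jog_arm", "kwargs": {
  "steps": [
    [[85,0,0,0,0,0,0.11],[85,0,0,0,0,0,0.22],[85,0,0,0,0,0,0.22]]
  ]
}}

```text
t: 10.9
eef_pos: [0.5252, -0.1667, 0.1651]
ee_rot: [3.141, 0.0, -0.842]
force: [1.4, 1.0, -7.7]
width: 0.0615
gripper_force: 20.0
```

Request:
{"fn": "jog_arm", "kwargs": {
  "steps": [
    [[85,0,0,0,0,0,0.11],[85,0,0,0,0,0,0.22],[85,0,0,0,0,0,0.22]]
  ]
}}

```text
t: 11.2
eef_pos: [0.5255, -0.1668, 0.1655]
ee_rot: [-3.141, -0.0, -1.013]
force: [0.4, 0.5, -6.8]
width: 0.0618
gripper_force: 20.0
```

Request:
{"fn": "jog_arm", "kwargs": {
  "steps": [
    [[85,0,0,0,0,0,0.11],[85,0,0,0,0,0,0.22],[85,0,0,0,0,0,0.22]]
  ]
}}

```text
t: 11.5
eef_pos: [0.5256, -0.1669, 0.1659]
ee_rot: [-3.141, -0.001, -1.186]
force: [0.0, 0.5, -3.7]
width: 0.0618
gripper_force: 20.0
```

Run:
```python
from station import arm
s=arm.get_state();print(s["force"],s["moment"],s["eef_pos"],s["q"])
```

```text
[ 0.01218682  0.52307635 -3.74080186] [ 0.22503745 -0.03257457  0.04314446] [ 0.52561653 -0.16694503  0.16587204] [ 4.81103977e-02  1.80648693e-01 -3.11856499e-01  6.43124593e-04
 -1.07747382e+00  3.36726971e-01]
```

At about 49° of turn the load dropped from −7 to −3.7 N. Next is a small lift to check that it is free.

Request:
{"fn": "jog_arm", "kwargs": {
  "steps": [
    [[85,0,0,-0.004,0,0,0],[85,0,0,-0.01,0,0,0],[85,0,0,-0.016,0,0,0],[85,0,0,-0.016,0,0,0]]
  ]
}}

```text
t: 11.9
eef_pos: [0.5255, -0.1667, 0.1696]
ee_rot: [-3.141, -0.0, -1.188]
force: [0.4, 0.2, -3.3]
width: 0.0612
gripper_force: 20.0
```

Request:
{"fn": "jog_arm", "kwargs": {
  "steps": [
    [[85,0,0,-0.02,0,0,0],[85,0,0,-0.04,0,0,0],[85,0,0,-0.06,0,0,0],[85,0,0,-0.08,0,0,0],[85,0,0,-0.11,0,0,0],[85,0,0,-0.14,0,0,0]]
  ]
}}

```text
t: 12.5
eef_pos: [0.5253, -0.1667, 0.2049]
ee_rot: [3.142, -0.0, -1.19]
force: [-0.3, -0.3, -3.1]
width: 0.0618
gripper_force: 20.0
```

Request:
{"fn": "jog_arm", "kwargs": {
  "steps": [
    [[85,0,0,-0.04,0,0,0],[85,0,0,-0.1,0,0,0],[85,0,0,-0.16,0,0,0],[85,0,0,-0.2,0,0,0],[85,0,0,-0.2,0,0,0]]
  ]
}}

```text
t: 13.0
eef_pos: [0.5262, -0.1668, 0.2562]
ee_rot: [-3.139, -0.001, -1.19]
force: [1.1, 0.2, -4.3]
width: 0.0619
gripper_force: 20.0
```

Run:
```python
from h import *
from station import arm,vision
s=arm.get_state();print(s["t"],s["width"],s["force"],s["eef_pos"],s["q"][5])
g=vision.grab_frame("scene");cv2.imwrite("pics/s6.png",cv2.resize(g["color"][60:300,150:470],(640,480))[:,:,::-1])
for z in(.255,.15):print(mv(s,(.4946,.213,z)))
print(mv(s,(.5,.03,.255)))
```

```text
13.0 0.06188129610555691 [ 1.13321613  0.23668568 -4.34631852] [ 0.52621824 -0.16681993  0.25615835] 0.33281374720607404
[-1.457 -0.448  0.004]
[-1.458 -0.447  0.424]
[-0.77  -0.196  0.004]
```

View pics/s6.png

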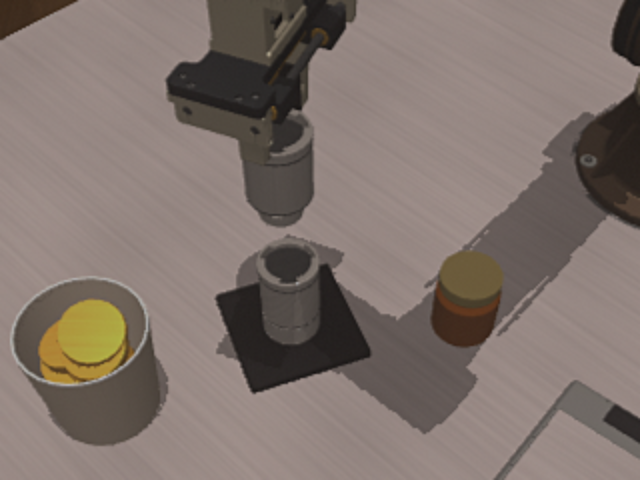

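The top canister is free and the lower one stands seated. Now I'll carry it to above the pan.

Request:
{"fn": "jog_arm", "kwargs": {
  "steps": [
    [[85,-0.06,-0.018,0,0,0,0],[85,-0.16,-0.05,0,0,0,0],[85,-0.28,-0.086,0,0,0,0],[85,-0.4,-0.123,0,0,0,0],[85,-0.52,-0.16,0,0,0,0],[85,-0.64,-0.197,0,0,0,0],[85,-0.76,-0.234,0,0,0,0]]
  ]
}}

```text
t: 13.75
eef_pos: [0.5081, 0.0326, 0.2533]
ee_rot: [3.14, 0.0, -1.19]
force: [0.5, 0.4, -4.4]
width: 0.0618
gripper_force: 20.0
```

Request:
{"fn": "jog_arm", "kwargs": {
  "steps": [
    [[85,-0.12,-0.037,0,0,0,0],[85,-0.24,-0.074,0,0,0,0],[85,-0.36,-0.11,0,0,0,0],[85,-0.48,-0.147,0,0,0,0],[85,-0.58,-0.178,0,0,0,0],[85,-0.66,-0.203,0,0,0,0],[85,-0.7,-0.214,0,0,0,0],[85,-0.7,-0.214,0,0,0,0]]
  ]
}}

```text
t: 14.55
eef_pos: [0.493, 0.2147, 0.2533]
ee_rot: [3.14, -0.0, -1.188]
force: [-0.1, 0.9, -3.6]
width: 0.0621
gripper_force: 20.0
```

Request:
{"fn": "jog_arm", "kwargs": {
  "steps": [
    [[85,0,0,0.06,0,0,0],[85,0,0,0.16,0,0,0],[85,0,0,0.26,0,0,0],[85,0,0,0.36,0,0,0],[85,0,0,0.44,0,0,0],[85,0,0,0.48,0,0,0],[85,0,0,0.49,0,0,0],[85,0,0,0.49,0,0,0]]
  ]
}}

```text
t: 15.35
eef_pos: [0.4939, 0.2135, 0.1321]
ee_rot: [-3.141, -0.0, -1.19]
force: [-0.2, -0.8, -3.2]
width: 0.0619
gripper_force: 20.0
```

Run:
```python
from h import *
from station import arm,vision
s=arm.get_state();print(s["t"],s["width"],s["force"],s["eef_pos"],s["ee_rot"])
g=vision.grab_frame("scene");cv2.imwrite("pics/s7.png",cv2.resize(g["color"][160:400,350:590],(560,560))[:,:,::-1])
```

```text
15.35 0.061943933001617144 [-0.23621771 -0.82283014 -3.21819381] [0.49389006 0.21353963 0.13205596] [-3.14138818e+00 -2.63451518e-04 -1.18996002e+00]
```

View pics/s7.png

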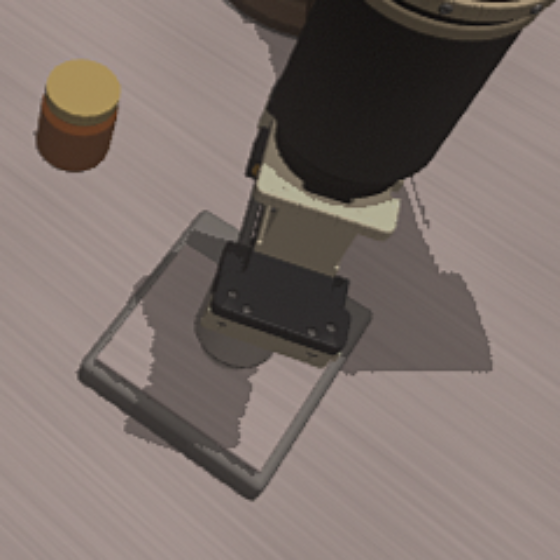

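The canister hangs over the middle of the pan, about 1 cm up. That picture was the 11th I viewed, one over the limit of 10, so I'll view no more and set down by force.

Request:
{"fn": "jog_arm", "kwargs": {
  "steps": [
    [[85,0,0,0.012,0,0,0],[85,0,0,0.024,0,0,0],[85,0,0,0.034,0,0,0],[85,0,0,0.034,0,0,0]]
  ]
}}

```text
t: 15.8
eef_pos: [0.4933, 0.2137, 0.1229]
ee_rot: [3.141, -0.0, -1.19]
force: [0.0, 0.0, -4.0]
width: 0.0615
gripper_force: 20.0
```

Request:
{"fn": "jog_arm", "kwargs": {
  "steps": [
    [[85,0,0,0.004,0,0,0],[85,0,0,0.008,0,0,0],[85,0,0,0.008,0,0,0]]
  ]
}}

```text
t: 16.1
eef_pos: [0.4935, 0.2138, 0.1211]
ee_rot: [3.141, -0.0, -1.19]
force: [0.7, -0.6, -3.8]
width: 0.0615
gripper_force: 20.0
```

Request:
{"fn": "jog_arm", "kwargs": {
  "steps": [
    [[85,0,0,0.004,0,0,0],[85,0,0,0.006,0,0,0],[85,0,0,0.006,0,0,0]]
  ]
}}

```text
t: 16.4
eef_pos: [0.4938, 0.2138, 0.1203]
ee_rot: [-3.141, -0.0, -1.19]
force: [-1.5, -1.2, 3.1]
width: 0.0621
gripper_force: 20.0
```

Contact: the force went from −3.8 to +3.1 N. Now to release gently.

Request:
{"fn": "jog_arm", "kwargs": {
  "steps": [
    [[75,0,0,0,0,0,0],[70,0,0,0,0,0,0],[66,0,0,0,0,0,0],[60,0,0,0,0,0,0],[40,0,0,0,0,0,0],[0,0,0,0,0,0,0],[0,0,0,0,0,0,0]]
  ],
  "newtons": 5
}}

```text
t: 17.1
eef_pos: [0.4935, 0.2138, 0.1196]
ee_rot: [3.142, 0.0, -1.19]
force: [-0.3, -0.3, 0.9]
width: 0.084
gripper_force: 0.0
```

Request:
{"fn": "jog_arm", "kwargs": {
  "steps": [
    [[0,0,0,0,0,0,0],[0,0,0,0,0,0,0],[0,0,0,-0.04,0,0,0],[0,0,0,-0.12,0,0,0],[0,0,0,-0.24,0,0,0],[0,0,0,-0.36,0,0,0],[0,0,0,-0.4,0,0,0],[0,0,0,-0.4,0,0,0]]
  ]
}}

```text
t: 17.9
eef_pos: [0.4944, 0.2144, 0.222]
ee_rot: [-3.138, 0.001, -1.19]
force: [0.4, -0.6, -1.0]
width: 0.0879
gripper_force: 0.0
```

Run:
```python
from h import *
from station import arm,vision
s=arm.get_state();print(s["t"],s["width"],s["force"],s["eef_pos"])
f=vision.grab_frame("wrist")
c=cv2.HoughCircles(cv2.cvtColor(f["color"],7)[130:320,220:420],cv2.HOUGH_GRADIENT,1,200,param1=120,param2=15,minRadius=38,maxRadius=56);print(c)
print(plane(f,(c[0,0,0]+220,c[0,0,1]+130),.15))
# lower canister: rim now at z=.115, compare to stand centre
t=vision.grab_frame("top");g=cv2.cvtColor(t["color"],7)
c=cv2.HoughCircles(g[250:330,350:430],cv2.HOUGH_GRADIENT,1,200,param1=100,param2=10,minRadius=18,maxRadius=24);print(c)
print(plane(t,(c[0,0,0]+350,c[0,0,1]+250),.115))
```

```text
17.9 0.08790260431145847 [ 0.3761852  -0.5662367  -1.02502099] [0.49435318 0.21443577 0.22201075]
[[[ 99.5 100.5  47.6]]]
[0.49414647 0.2110647  0.15      ]
[[[41.5 38.5 20.2]]]
[ 0.52472532 -0.15984076  0.115     ]
```

The canister stands at (0.494, 0.211), about 2 mm from the pan centre. The lower canister is over its stand's centre, and the gripper is clear.

```bash
python3 -c "
from station import arm
print(arm.job_done())"
```

```text
the job is handed in; nothing more can be done
None
```

Job handed in with no verdict shown: the top canister came free after about a 49° turn and stands about 2 mm from the pan centre, with the lower one seated in its stand, but my first grasp briefly tilted the stack about 8°, and I viewed 11 pictures, one over the limit of 10.

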